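# Unclamp the drill jig and hold its leaf open

## Robot

A 6-joint arm with a two-finger parallel gripper is mounted at the origin on the work surface. World frame = base frame: x ahead of the robot, y to its left, z up, the work surface at z = 0. Lengths are in mm, angles in rad, forces in N, time in s.
With the tool pointing down it reaches from about 300 to 775 mm from the base axis. Payload 14.6 kg.
Tool frame: the origin (TCP) lies between the finger pads; the fingertips stand 8 mm ahead of it and the grasp point (between the pads) lies 11 mm behind it; z points along the fingers, y is the direction in which the jaws open and shut (so a half turn about z gives the same grasp; the last joint's range is limited). The gripper opens to 94 mm and grips with 3 to 60 N. Pads are 16 mm wide; open, the fingers measure 119 mm over their backs; the gripper's body (75 mm by 177 mm) begins 78 mm behind the grasp point.
Start: joints at [-1.297, 0.3, 1.521, -0, 1.321, -0.067], TCP at [183.825, -518.36, 213.446] pointing down, gripper open.
Joint ranges: [-3.03, 3.03], [-0.79, 2.21], [0.23, 2.52], [-1.04, 4.18], [0, 3.07], [-2.55, 2.55]. Speed limits (rad/s): [2.22, 2.22, 2.57, 3.14, 3.14, 3.14].

## Interface

Orientations are given as [roll, pitch, yaw] about the fixed x, y, z axes, in that order (R = Rz(yaw) Ry(pitch) Rx(roll)).
In Python, from cell import manip gives the robot as it stands. The module is installed in compiled form; this text tells all that it offers.
- The arm moves only by the tool send_rows, never from a script. Its argument "series" is a list that holds one entry, the list of rows, each a list of 5 numbers: the opening, from 0 (shut) to 1 (fully open), then the shift along the tool's x, y, z in mm, then the turn about the tool's z in degrees. In form: [[[gripper, dx, dy, dz, roll], ...]]. A call has 1 to 10 rows; each row is the pose to reach, as a shift and turn from the pose commanded when the call began, along the tool's axes at that moment; what a row does not reach only later rows make up. A row lasts 1/10 s, in which the tool goes at most 50 mm and 8.59 degrees, less where a joint would pass 70% of its speed; a pose out of reach is approached as far as the arm can. A call with a gripper value outside its range is refused whole. The fingers move at their own pace and stop on an object; "newtons" is the grip in N (left out, the last holds). Time passes only in rows, so rows that repeat a pose let the fingers close. It gives the time, the measured TCP pose, the force and the opening at its end, in the units of the state.
- manip.read_state(): the state, without advancing time (a new reading comes with each control period).
- manip.camera(name): name is "scene" or "side" or "wrist"; returns a dict with "img" (480x640x3 uint8, red, green, blue), "vfov" (degrees; the focal length in pixels is half the picture's height over the tangent of half this angle, whatever the lens; pixels are square), "cx", "cy" (the principal point, pixels), "pose" (4x4, takes a point from camera to world coordinates); the wrist camera has in their place "T_tool_cam" (4x4, takes a point from camera to tool coordinates, whose origin is the TCP and whose axes are the flange's). Camera axes: x right, y down, z forward; pixel columns grow to the right and rows downward; lengths in mm; the calibration is good to about 2 mm. The wrist camera is an equidistant fisheye: a pixel r from the principal point sees the ray r / f radians off the axis. A picture is of the moment at which its call begins: read the wrist's pose just before it. There is no depth.
- manip.sign_off(): hands the job in, once; it reports no verdict.
Trained networks look in a picture, given as the dict that the camera call returned (one of the last four; its "shot" number tells which), for a name from the list of things; names that differ only in an ending like _2 or _b are one class to them, and where a whole thing is asked for, a point or a joint stands for the part that bears it (a point fixed in the world has none). Each returns a list of dicts, best first, with "conf" (0 to 1); they miss things now and then, are a little off and sometimes report something else, mostly with a low value. They report only what shows in the picture. A call takes as long as a camera call. They do not tell look-alikes from the thing itself.
- manip.find_in(target, picture): "rect" ([left, top, width, height] in pixels, round what is visible of it).
- manip.silhouettes(target, picture): "pixels" (480x640 bool, what is visible of it) and "rect" ([left, top, width, height] in pixels, round what is visible of it).
The state is a dict: "clock": time; "joints": joint angles; "qd": joint speeds; "effort": joint torques, N m; "eef_pos": TCP position; "eef_rot": TCP orientation; "wrist_force": force on the tool from outside, world axes, zero at the start; "moment": the same for the moment, N m; "finger_gap": finger opening in mm.
Only numpy, scipy, OpenCV 4.12 (cv2) and the standard library are available. Lean on these libraries where they do the work, as an engineer would, in place of code of your own. Each camera call takes 0.05 s, during which the arm holds its last target. There are 200 camera calls.

## Task

The flange in the drill jig has been drilled: throw the red-handled toggle clamp right back so that its arm stands up clear of the leaf, then lift the leaf by its black bow handle to 60 degrees open and hold it still there, so that I can take the flange out. The leaf falls shut if let go, so finish while still holding it by that handle; never let it drop, and do not disturb the flange or the things around the jig.

Things in the scene. Friction and masses are not known exactly. Their poses are not given: they have to be found in the camera images.
- jig: drill jig, fixed: dark steel base plate 190 (x) by 340 (y) mm, top at z = 18. Origin on the bench under the middle of the flange (plate from y = -193 to +147); z up, x along the leaf's hinge axis, y from the clamp end towards the hinge end. 'Jig' coordinates below (mm) are in this frame. Two hinge blocks, tops at z = 56, stand at x = -72 and +72, y = 115
- leaf (a joint): angle of the leaf, rad: 0 shut and level, 1.047 = 60 degrees, stop at 1.40, so it always falls back. Leaf: aluminium plate 170 (x) by 204 (y) by 10 mm, 0.5 to 0.8 kg, with a 66 mm hole round the flange's hub and two drill bushings; shut, its top is at jig z = 49 and it spans y = -105 (free edge) to +99. Opening, the free edge rises and swings over towards jig +y
- leaf_hinge (a point): middle of the leaf's hinge axis, at jig (0, 115, 44) mm; the axis runs along jig x. Opening by angle a turns the leaf by -a about jig +x
- pull: the leaf's black bow handle: a round bar 12 mm thick, 66 mm long along jig x, 36 mm above the leaf's top on two 12 mm posts (48 mm free between them). Origin at the middle of the bar: shut, at jig (-45, -82, 85), i.e. 197 mm from the hinge axis along the leaf and 41 mm above it; at 60 degrees at about jig (-45, 52, 235). Axes parallel to the jig's when shut, turning with the leaf
- clamp_arm (a joint): angle of the toggle clamp's arm, rad: 0 clamped (level, rubber-tipped spindle pressing on the leaf at jig (50, -88)), 1.48 fully back (upright). It turns on a pin at jig (50, -140, 51). Locked over centre: only the handle moves it. The first 5 degrees of handle just unlock it, then the arm follows the handle at about 0.8 of its angle, away from the leaf; once back it stays
- clamp_grip (a point): middle of the clamp's red handle grip, a round bar 19 mm thick, 88 mm long, leaning 11 degrees over the leaf when clamped: this point at jig (50, -124, 143), top at z = 186. Pushed towards jig -y by about 5 N it swings back about a pin at (50, -136, 79) (drifting to (50, -167, 57)); from about half way its weight carries it on till it lies level, this point at jig (50, -232, 52)
- flange_mid (a point): middle of the flange in the jig, half-way up its 14 mm plate: an aluminium two-eared flange 150 (jig y) by 84 mm with a round hub up to 28 mm above its underside, loose but located by four dowels; the point is at jig (0, 0, 31) mm. It stays where it is
- nest (a point): the point of the jig where flange_mid belongs, jig (0, 0, 31) mm
- done_flange_mid (a point): bystander: a finished flange like the other, lying flat on the bench on the far side of the jig; the point is 7 mm above the bench
- spray_mid (a point): bystander: a white spray can with a red band and red cap, 66 mm in diameter, 200 mm high, standing beyond the clamp; the point is half-way up
- holder_tray: bystander: a red block 85 by 170 mm, 62 mm high, with two dark milling-tool holders standing in it, up to 158 mm high in all, beyond the hinge end; origin under its middle
- deburrer_grip (a point): bystander: a deburring tool with a blue handle, 150 mm long, lying on the far side of the jig; the point is the middle of its handle
There are look-alikes about, which are no part of the job. What is shaped like the part that bears flange_mid but purple is not meant.

How it is judged (in metres and radians):
On the way, in this order (a step that is already met when the one before it is completed fails the run):
1. the clamp is thrown back, its arm up clear, while the leaf is still shut (value of joint clamp_arm above 1.2 rad and value of joint leaf below 0.15 rad), for 0.2 s.
2. the leaf is lifted by its bow handle (value of joint leaf above 0.5 rad and contact force between pull and the fingers above 0.5 N and value of joint clamp_arm above 1.2 rad), for 0.1 s.
At the end, for the whole second after the job is handed in: The leaf stands still at 60 degrees, within 6, carried by the robot's fingers on the bow handle (more than 0.8 N); the clamp's arm stands back (more than 69 degrees); the flange is still seated in the jig within 6 mm (value of joint leaf between 0.942 and 1.152 rad and velocity of joint leaf between -0.1 and 0.1 rad/s and contact force between pull and the fingers above 0.8 N and value of joint clamp_arm above 1.2 rad and distance between flange_mid and nest below 0.006 m); the arm keeps its last pose, push and grip.
It fails at once if the leaf is dropped or slammed (falling faster than 1.5 rad/s) (velocity of joint leaf below -1.5 rad/s).
It fails at once if the flange is knocked out of its seat (distance between flange_mid and nest above 0.01 m).
It fails at once if a thing beside the jig is disturbed (moved more than 20 mm) (distance of any of done_flange_mid, spray_mid, holder_tray, deburrer_grip from where it was at the start of the episode above 0.02 m).
It also fails if it takes over 58 s, if anything falls off the work surface, if the arm or the gripper's body presses on something with over 40 N, if the wrist force passes 120 N, or if a joint passes its speed limit or range.

## Working session

There is one attempt and no reset: what is moved stays moved. The work goes in short steps, Python scripts to look and compute and a tool call to move; the robot and the scene stay as the last step left them, time stands still between calls to the robot, and variables do not carry over. Pictures are saved under pics/ and viewed, about 8 in all and at most 12, crops included, and the job is handed in when it is done.

Besides the shell and the picture viewer there is one more tool, called after "Request:" by a JSON object that holds its "method" and its "body", one argument or row to a line. send_rows: Moves the arm, as the interface text tells. Its arguments: {"type":"object","properties":{"series":{"type":"array"},"newtons":{"type":"number"}},"required":["series"]}

```bash
mkdir -p pics; cat > h.py <<'E'
import numpy as np,cv2
from cell import manip
from scipy.spatial.transform import Rotation as R
def save(c,n): cv2.imwrite('pics/'+n,c['img'][:,:,::-1])
def f(c): return 240/np.tan(np.radians(c['vfov'])/2)
def ray(c,u,v):
    P=np.array(c['pose']);d=np.array([(u-c['cx'])/f(c),(v-c['cy'])/f(c),1]);d=P[:3,:3]@d
    return P[:3,3],d/np.linalg.norm(d)
def proj(c,p):
    P=np.array(c['pose']);q=P[:3,:3].T@(np.array(p,float)-P[:3,3]);return np.array([c['cx']+f(c)*q[0]/q[2],c['cy']+f(c)*q[1]/q[2]])
def tri(r):
    A=0;b=0
    for o,d in r:
        M=np.eye(3)-np.outer(d,d);A=A+M;b=b+M@o
    x=np.linalg.solve(A,b);return x,[np.linalg.norm((np.eye(3)-np.outer(d,d))@(x-o)) for o,d in r]
def st():
    s=manip.read_state();return s
E
python3 - <<'E'
from h import *
s=st();print(s)
for n in ['scene','side']:
    c=manip.camera(n);save(c,n+'.png');print(n,c['vfov'],c['cx'],c['cy'],np.round(c['pose'],3).tolist())
    for t in ['jig','pull','clamp_grip','clamp_arm','leaf','flange_mid','done_flange_mid','spray_mid','holder_tray','deburrer_grip']:
        print(t,[(np.round(d['rect']).tolist(),round(d['conf'],2)) for d in manip.find_in(t,c)][:3])
a=cv2.imread('pics/scene.png');b=cv2.imread('pics/side.png')
E
```

```text
{'clock': 0.0, 'joints': array([-1.29660116e+00,  3.00495028e-01,  1.52161591e+00, -3.76329918e-05,
        1.32067979e+00, -6.65759454e-02]), 'qd': array([-3.77002209e-04, -1.16083216e-03,  2.01614243e-04,  2.22628674e-03,
       -6.73315394e-06,  6.14216737e-04]), 'effort': array([ 9.37603181e-04, -5.31809020e+01, -3.52734375e+01,  7.08449632e-02,
        2.43866479e-02, -7.94778293e-05]), 'eef_pos': array([ 183.74674447, -518.11870653,  212.85846506]), 'eef_rot': array([-3.14039481e+00, -4.33338870e-05,  3.40780426e-01]), 'wrist_force': array([-0.0531729 , -0.24505369,  0.42190542]), 'moment': array([0.02525375, 0.0248527 , 0.01429008]), 'finger_gap': 93.66163840711172}
scene 55.23418769539943 309.4493956254888 245.44509864530042 [[-0.424, 0.703, -0.571, 1188.995], [0.906, 0.334, -0.261, 377.841], [0.007, -0.627, -0.779, 970.504], [0.0, 0.0, 0.0, 1.0]]
jig [([234.0, 214.0, 146.0, 107.0], 0.87)]
pull [([290.0, 217.0, 20.0, 28.0], 0.65)]
clamp_grip [([260.0, 215.0, 6.0, 26.0], 0.76)]
clamp_arm [([254.0, 216.0, 27.0, 40.0], 0.6)]
leaf [([264.0, 214.0, 106.0, 89.0], 0.65)]
flange_mid 
[... 448 characters left out ...]
, 0.0, 1.0]]
jig [([265.0, 201.0, 113.0, 136.0], 0.76), ([396.0, 296.0, 17.0, 41.0], 0.42)]
pull [([397.0, 277.0, 18.0, 61.0], 0.63), ([279.0, 260.0, 39.0, 22.0], 0.58), ([271.0, 205.0, 90.0, 84.0], 0.38)]
clamp_grip [([348.0, 235.0, 8.0, 55.0], 0.65)]
clamp_arm [([263.0, 202.0, 115.0, 134.0], 0.63), ([341.0, 235.0, 20.0, 61.0], 0.59)]
leaf [([272.0, 204.0, 89.0, 85.0], 0.75)]
flange_mid [([424.0, 279.0, 70.0, 32.0], 0.83), ([175.0, 230.0, 44.0, 44.0], 0.61), ([299.0, 238.0, 30.0, 17.0], 0.51)]
done_flange_mid [([353.0, 205.0, 40.0, 43.0], 0.82)]
spray_mid []
holder_tray [([263.0, 124.0, 43.0, 79.0], 0.94)]
deburrer_grip [([397.0, 277.0, 15.0, 61.0], 0.8), ([280.0, 262.0, 39.0, 20.0], 0.41)]
```

View pics/scene.png

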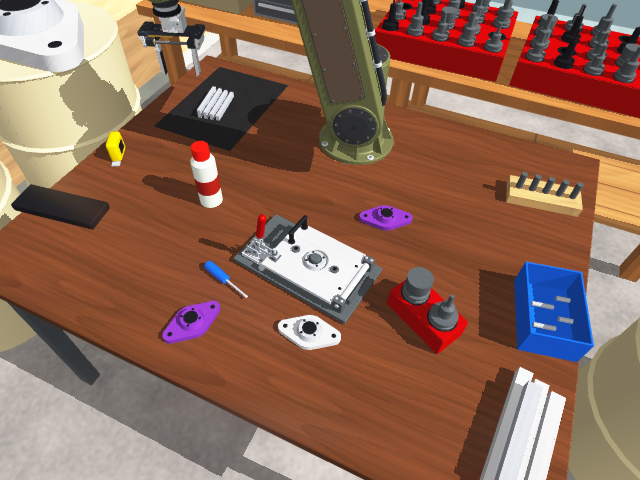

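View pics/side.png

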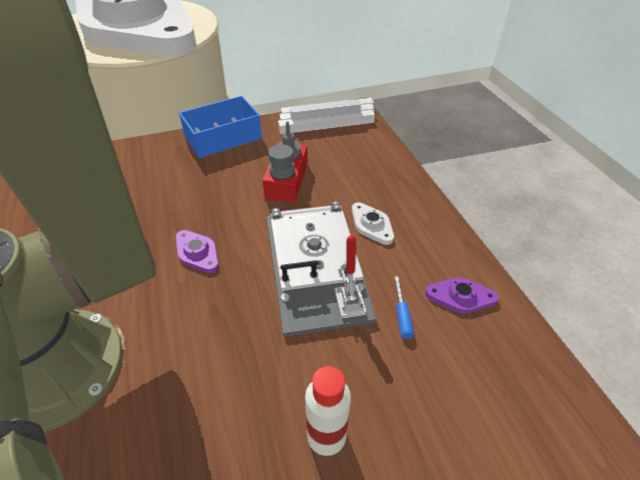

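The scene picture shows the jig at about (308,265): red grip at (263,228), black bow handle at (298,232), spray can (205,175), white done flange (310,332), holder tray (428,310), deburrer (225,278). The purple flanges are look-alikes. I'll make enlarged crops of both views.

```bash
python3 - <<'E'
import cv2,numpy as np
a=cv2.imread('pics/scene.png')[200:330,225:395];b=cv2.imread('pics/side.png')[195:345,255:385]
a=cv2.resize(a,None,fx=2.35,fy=2.35*1,interpolation=cv2.INTER_CUBIC);b=cv2.resize(b,None,fx=3,fy=3,interpolation=cv2.INTER_CUBIC)
print(a.shape,b.shape)
o=np.zeros((460,800,3),np.uint8);o[:a.shape[0],:a.shape[1]]=a;o[:450,405:795]=b;cv2.imwrite('pics/crop.png',o)
E
```

```text
(306, 400, 3) (450, 390, 3)
```

View pics/crop.png

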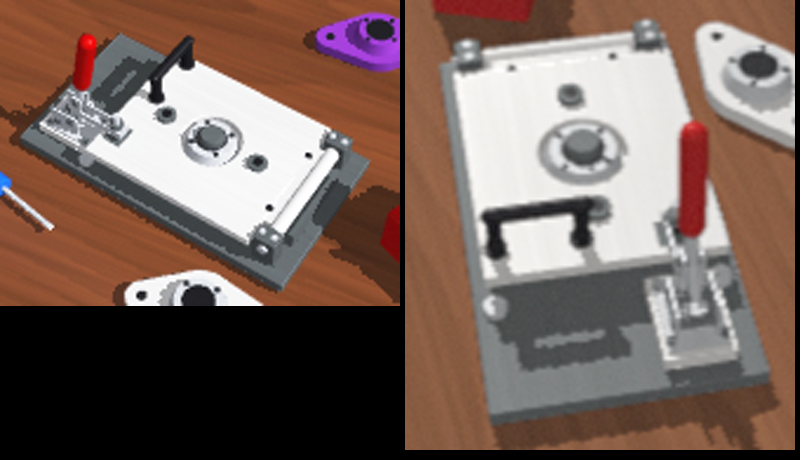

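```bash
cat > fit.py <<'E'
from h import *
from scipy.optimize import least_squares
S=lambda x,y:np.array([x/2.35+225,y/2.35+200]);D=lambda x,y:np.array([(x-405)/3+255,y/3+195])
cs=manip.camera('scene');cd=manip.camera('side')
# names: jig point, scene, side
F={'grip':((50,-124,143),S(84,61),D(692,180)),'barL':((-76,-82,85),S(190,43),D(488,214)),'barR':((-14,-82,85),S(154,80),D(588,205)),
'hub':((0,0,52),S(211,134),D(585,142)),'cFL':((-95,-193,18),S(122,35),D(490,413)),'cFR':((95,-193,18),S(21,139),D(769,374)),'cBR':((95,147,18),S(277,286),None),'cBL':((-95,147,18),S(369,158),None)}
for k,(p,a,b) in F.items():
    if b is not None:
        x,e=tri([ray(cs,*a),ray(cd,*b)]);print(k,np.round(x,1),np.round(e,1))
def T(q,p):
    c,s=np.cos(q[2]),np.sin(q[2]);return np.array([q[0]+c*p[0]-s*p[1],q[1]+s*p[0]+c*p[1],p[2]])
def res(q):
    r=[]
    for p,a,b in F.values():
        r+=list(proj(cs,T(q,p))-a)
        if b is not None:r+=list(proj(cd,T(q,p))-b)
    return r
s=least_squares(res,[550,0,0],loss='soft_l1');print(s.x,np.degrees(s.x[2]));print(np.round(s.fun,1))
np.save('jig.npy',s.x)
E
python3 fit.py
```

```text
grip [578.9 -30.7 142.2] [1. 1.]
barL [460.1  33.2  81.8] [0.5 0.5]
barR [526.1  20.5  81.4] [1.5 1.5]
hub [549.6  99.2  57.1] [1.8 1.8]
cFL [427.4 -73.5  12.5] [1.2 1.2]
cFR [ 613.5 -103.1   10.8] [1.1 1.1]
[ 5.49617500e+02  9.94751600e+01 -1.55832949e-01] -8.92857030130598
[-0.6  0.2  0.  -0.6 -1.5 -0.6  0.9 -0.3  0.  -1.4 -2.1 -1.2 -0.5  1.6
 -0.7  1.1 -1.1 -1.8 -1.1 -0.4 -1.7 -1.9  0.4 -1.1  0.8  0.4  0.2  0.8]
```

Jig pose fits both views (grip z 142, bar z 82, as expected). Now I need the spray can clearance and the moves.

```bash
cat >> h.py <<'E'
def T(p):
    q=np.load('jig.npy');c,s=np.cos(q[2]),np.sin(q[2]);return np.array([q[0]+c*p[0]-s*p[1],q[1]+s*p[0]+c*p[1],p[2]])
def J(w):
    q=np.load('jig.npy');c,s=np.cos(q[2]),np.sin(q[2]);d=np.array(w)-[q[0],q[1],0];return np.array([c*d[0]+s*d[1],-s*d[0]+c*d[1],d[2]])
def go(p): # jig point -> shift in tool axes
    s=st();M=R.from_euler('xyz',s['eef_rot']);return np.round(M.inv().apply(T(p)-s['eef_pos']),1)
def where():
    s=st();print('t',round(s['clock'],2),'jig',np.round(J(s['eef_pos']),1),'rot',np.round(np.degrees(s['eef_rot']),2),'F',np.round(s['wrist_force'],1),'gap',round(s['finger_gap'],1))
E
python3 - <<'E'
from h import *
cs=manip.camera('scene');cd=manip.camera('side')
x,e=tri([ray(cs,200,148),ray(cd,328,380)]);print('cap',x,e,J(x))
where();print(go((50,-80,330)),go((50,-80,150)), T((50,-80,330)))
E
```

```text
cap [ 445.63646564 -279.96135369  192.93220618] [np.float64(0.101339009851692), np.float64(0.10133900985168978)] [ -43.83136586 -390.97689813  192.93220618]
t 1.3 jig [-265.5 -667.1  213.4] rot [-180.      0.     19.53] F [-0.7 -0.2  0.2] gap 93.7
[ 557.1 -365.9 -116.6] [ 557.1 -365.9   63.4] [586.5953894   12.68440179 330.        ]
```

Request:
{"method": "send_rows", "body": {
  "series": [
    [[0, 0, 0, -50, 0], [0, 40, -25, -90, 5], [0, 80, -50, -117, 10], [0, 120, -78, -117, 15], [0, 160, -105, -117, 20], [0, 200, -131, -117, 25], [0, 240, -157, -117, 28.4], [0, 280, -184, -117, 28.4], [0, 320, -210, -117, 28.4], [0, 360, -236, -117, 28.4]]
  ],
  "newtons": 30
}}

```text
clock: 2.3
eef_pos: [444.9, -173.9, 330.7]
eef_rot: [3.141, -0.001, -0.155]
wrist_force: [0.4, -1.2, 0.8]
finger_gap: 16.9
```

```bash
python3 - <<'E'
from h import *
where();print(go((50,-80,330)),go((50,-80,150)))
E
```

```text
t 2.3 jig [ -61.  -286.3  330.7] rot [ 1.7999e+02 -4.0000e-02 -8.8800e+00] F [ 0.4 -1.2  0.8] gap 16.9
[ 111.2 -206.2    0.8] [ 111.1 -206.3  180.8]
```

Request:
{"method": "send_rows", "body": {
  "series": [
    [[0, 22, -41, 0, 0], [0, 45, -82, 0, 0], [0, 67, -123, 0, 0], [0, 89, -165, 0, 0], [0, 111, -206, 0, 0], [0, 111, -206, 0, 0]]
  ]
}}

```text
clock: 2.9
eef_pos: [587.2, 14.5, 329.0]
eef_rot: [-3.141, 0.002, -0.151]
wrist_force: [-0.2, 0.0, -2.0]
finger_gap: 0.7
```

```bash
python3 - <<'E'
from h import *
s=st();c=manip.camera('wrist');save(c,'w1.png');where();print(go((50,-80,150)))
print(c['vfov'],c['cx'],c['cy'],np.round(c['T_tool_cam'],3).tolist())
M=R.from_euler('xyz',s['eef_rot']).as_matrix();Tt=np.array(c['T_tool_cam'])
def wp(p):
    q=Tt[:3,:3].T@(M.T@(T(p)-s['eef_pos'])-Tt[:3,3]);th=np.arctan2(np.hypot(*q[:2]),q[2]);return np.round(np.array([c['cx'],c['cy']])+f(c)*th*q[:2]/np.hypot(*q[:2]),0)
for n,p in dict(grip=(50,-124,143),griptop=(50,-115.6,186),pull=(-45,-82,85),barL=(-78,-82,85),barR=(-12,-82,85),hub=(0,0,52)).items(): print(n,wp(p))
for t in ['pull','clamp_grip']: print(t,[(np.round(d['rect']).tolist(),round(d['conf'],2)) for d in manip.find_in(t,c)][:3])
E
```

```text
t 2.95 jig [ 49.6 -80.3 329.3] rot [ 1.7999e+02  9.0000e-02 -8.7000e+00] F [-1.2 -0.3 -0.5] gap 0.2
[  0.7  -0.3 179.3]
65.70646984690485 309.19970048251935 236.39368103472222 [[-0.0, -0.967, -0.253, 74.054], [1.0, -0.0, -0.0, 0.4], [0.0, -0.253, 0.967, -171.065], [0.0, 0.0, 0.0, 1.0]]
grip [356. 218.]
griptop [352. 228.]
pull [312. 285.]
barL [312. 309.]
barR [312. 259.]
hub [247. 241.]
pull [([306.0, 249.0, 13.0, 22.0], 0.54)]
clamp_grip [([341.0, 198.0, 31.0, 38.0], 0.62)]
```

View pics/w1.png

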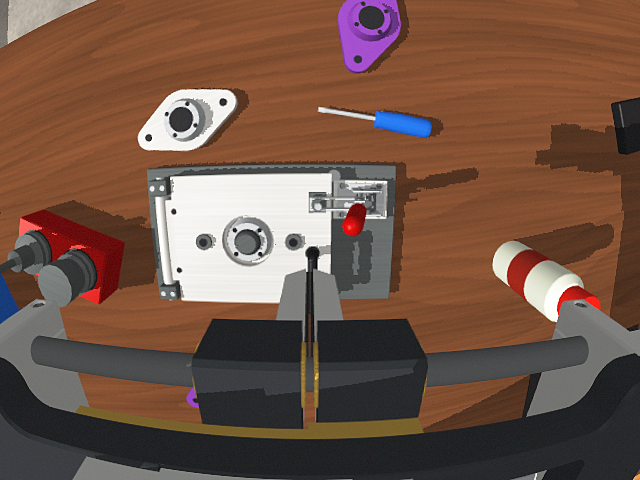

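The projected grip top and hub land on what the picture shows (grip top 353,228; hub 246,241; bar end 312,255), so the pose holds. Descending beside the grip, then pushing.

Request:
{"method": "send_rows", "body": {
  "series": [
    [[0, 0.5, 0, 45, 0], [0, 0.5, 0, 90, 0], [0, 0.5, 0, 135, 0], [0, 0.5, 0, 165, 0], [0, 0.5, 0, 178, 0], [0, 0.5, 0, 178, 0]]
  ]
}}

```text
clock: 3.65
eef_pos: [585.4, 9.6, 151.9]
eef_rot: [3.141, 0.002, -0.156]
wrist_force: [0.5, 0.9, -0.0]
finger_gap: 0.6
```

Request:
{"method": "send_rows", "body": {
  "series": [
    [[0, 0, 10, 0, 0], [0, 0, 20, 0, 0], [0, 0, 32, 0, 0], [0, 0, 44, 0, 0], [0, 0, 56, 0, 0], [0, 0, 68, 0, 0], [0, 0, 80, 0, 0], [0, 0, 92, 3, 0], [0, 0, 104, 6, 0], [0, 0, 116, 9, 0]]
  ]
}}

```text
clock: 4.65
eef_pos: [567.9, -105.1, 143.0]
eef_rot: [-3.142, 0.0, -0.155]
wrist_force: [0.3, -0.4, -0.2]
finger_gap: 0.6
```

```bash
python3 - <<'E'
from h import *
where();c=manip.camera('side');save(c,'s2.png')
a=cv2.imread('pics/s2.png')[195:355,235:395];cv2.imwrite('pics/s2c.png',cv2.resize(a,None,fx=3,fy=3))
for t in ['clamp_arm','clamp_grip']: print(t,[(np.round(d['rect']).tolist(),round(d['conf'],2)) for d in manip.find_in(t,c)][:3])
print(proj(c,T((50,-232,52))))
E
```

```text
t 4.65 jig [  49.8 -199.3  143. ] rot [-1.80e+02  2.00e-02 -8.88e+00] F [ 0.3 -0.4 -0.2] gap 0.6
clamp_arm [([344.0, 259.0, 27.0, 49.0], 0.54)]
clamp_grip [([352.0, 290.0, 17.0, 13.0], 0.44)]
[360.49664814 328.98709331]
```

View pics/s2c.png

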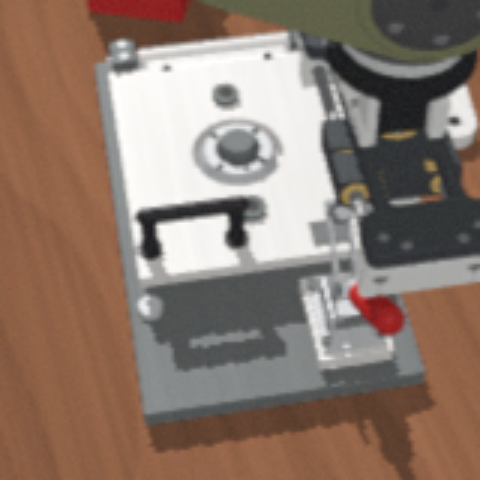

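The handle (red, crop 375,310) is partly back; the arm is rising. Push on.

Request:
{"method": "send_rows", "body": {
  "series": [
    [[0, 0, 10, 3, 0], [0, 0, 20, 6, 0], [0, 0, 30, 10, 0], [0, 0, 40, 16, 0], [0, 0, 50, 22, 0], [0, 0, 60, 28, 0], [0, 0, 60, 28, 0], [0, 0, 60, 28, 0]]
  ]
}}

```text
clock: 5.6
eef_pos: [558.8, -163.5, 115.3]
eef_rot: [-3.141, 0.0, -0.155]
wrist_force: [0.1, 0.6, 0.1]
finger_gap: 0.5
```

```bash
python3 - <<'E'
from h import *
where();c=manip.camera('side');save(c,'s3.png');d=manip.camera('scene');save(d,'s3b.png')
for t in ['clamp_arm','clamp_grip']: print(t,[(np.round(k['rect']).tolist(),round(k['conf'],2)) for k in manip.find_in(t,c)][:3])
a=cv2.resize(cv2.imread('pics/s3.png')[195:355,245:395],None,fx=2.6,fy=2.6);b=cv2.resize(cv2.imread('pics/s3b.png')[200:330,225:375],None,fx=2.6,fy=2.6)
o=np.zeros((416,790,3),np.uint8);o[:a.shape[0],:a.shape[1]]=a;o[:b.shape[0],395:395+b.shape[1]]=b;cv2.imwrite('pics/s3c.png',o)
print(proj(c,T((50,-232,52))),proj(d,T((50,-232,52))))
E
```

```text
t 5.6 jig [  49.9 -258.4  115.3] rot [-1.7999e+02  1.0000e-02 -8.9000e+00] F [0.1 0.6 0.1] gap 0.5
clamp_arm [([346.0, 284.0, 27.0, 70.0], 0.69), ([273.0, 220.0, 84.0, 70.0], 0.22)]
clamp_grip [([351.0, 293.0, 20.0, 57.0], 0.75)]
[360.49664814 328.98709331] [230.2964805  231.53846022]
```

View pics/s3c.png

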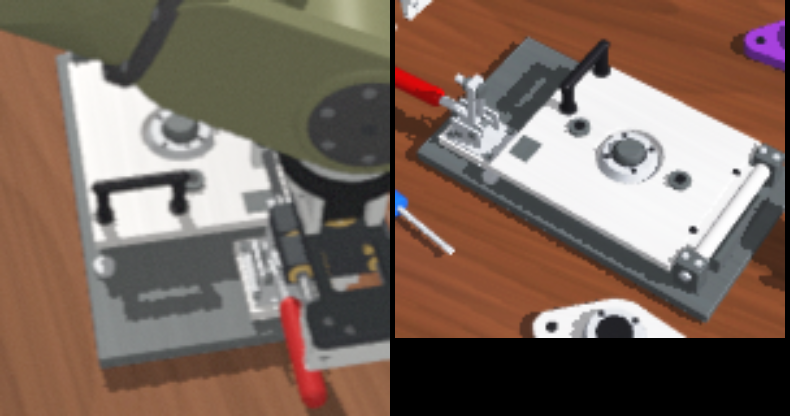

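Clamp is fully back (handle level, arm upright in the scene crop at 470,95). Now to the bow handle.

```bash
python3 - <<'E'
from h import *
print(go((-45,-82,200)),go((-45,-82,74)))
E
```

```text
[ -94.8 -176.   -84.3] [ -94.9 -176.    41.7]
```

Request:
{"method": "send_rows", "body": {
  "series": [
    [[0, 0, 0, -42, 0], [0, 0, 0, -84, 0], [0.6, -24, -44, -84, 0], [0.6, -47, -88, -84, 0], [0.6, -71, -132, -84, 0], [0.6, -95, -176, -84, 0], [0.6, -95, -176, -44, 0], [0.6, -95, -176, -10, 0], [0.6, -95, -176, -10, 0]]
  ],
  "newtons": 25
}}

```text
clock: 6.7
eef_pos: [490.1, 25.8, 122.4]
eef_rot: [3.141, 0.006, -0.154]
wrist_force: [0.1, -0.6, -0.5]
finger_gap: 53.1
```

```bash
python3 - <<'E'
from h import *
where();print(go((-45,-82,74)));c=manip.camera('side');save(c,'s4.png');d=manip.camera('wrist');save(d,'s4b.png')
a=cv2.resize(cv2.imread('pics/s4.png')[175:335,235:385],None,fx=2.6,fy=2.6);b=cv2.resize(cv2.imread('pics/s4b.png')[180:430,190:430],None,fx=1.6,fy=1.6)
o=np.zeros((416,790,3),np.uint8);o[:a.shape[0],:a.shape[1]]=a;o[:b.shape[0],395:395+b.shape[1]]=b;cv2.imwrite('pics/s4c.png',o)
E
```

```text
t 6.7 jig [-47.3 -82.1 122.4] rot [179.96   0.34  -8.82] F [ 0.1 -0.6 -0.5] gap 53.1
[ 2.6 -0.1 48.4]
```

View pics/s4c.png

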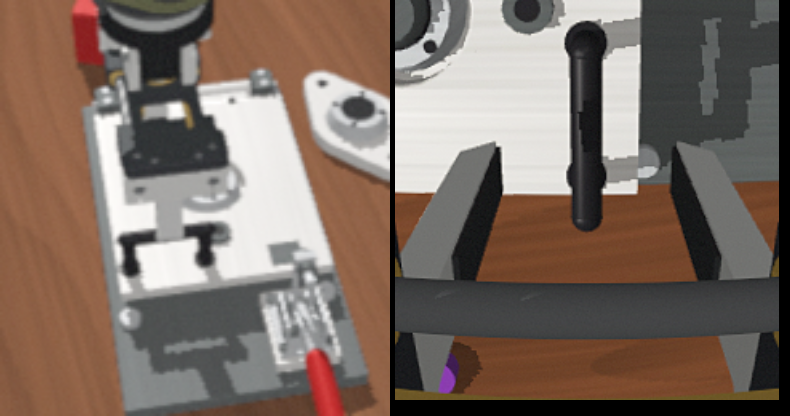

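Bar is centred between the open fingers (side crop 165,237; wrist crop 587,120). Descend and grip.

Request:
{"method": "send_rows", "body": {
  "series": [
    [[0.6, 1, 0, 24, 0], [0.6, 1, 0, 42, 0], [0.6, 1, 0, 48, 0], [0.6, 1, 0, 48, 0], [0, 1, 0, 48, 0], [0, 1, 0, 48, 0], [0, 1, 0, 48, 0], [0, 1, 0, 48, 0]]
  ],
  "newtons": 30
}}

```text
clock: 7.6
eef_pos: [493.3, 25.0, 77.9]
eef_rot: [-3.142, -0.001, -0.155]
wrist_force: [-0.1, 0.4, -0.0]
finger_gap: 27.5
```

```bash
python3 - <<'E'
from h import *
where()
s=st();p=J(s['eef_pos']);b0=np.array([-45,-82,85.]);r=np.array([p[1]-115,p[2]+11-44]);print('arm from hinge',r)
r=np.array([-197,41.])
for d in range(0,64,3):
    a=np.radians(d);y=r[0]*np.cos(a)+r[1]*np.sin(a);z=-r[0]*np.sin(a)+r[1]*np.cos(a);print(d,'dy_tool',round(-(y-r[0]),1),'dz_tool',round(-(z-r[1]),1))
E
```

```text
t 7.6 jig [-44.  -82.3  77.9] rot [-1.80e+02 -4.00e-02 -8.87e+00] F [-0.1  0.4 -0. ] gap 27.5
arm from hinge [-197.30985608   44.88461854]
0 dy_tool -0.0 dz_tool -0.0
3 dy_tool -2.4 dz_tool -10.3
6 dy_tool -5.4 dz_tool -20.4
9 dy_tool -8.8 dz_tool -30.3
12 dy_tool -12.8 dz_tool -40.1
15 dy_tool -17.3 dz_tool -49.6
18 dy_tool -22.3 dz_tool -58.9
21 dy_tool -27.8 dz_tool -67.9
24 dy_tool -33.7 dz_tool -76.6
27 dy_tool -40.1 dz_tool -85.0
30 dy_tool -46.9 dz_tool -93.0
33 dy_tool -54.1 dz_tool -100.7
36 dy_tool -61.7 dz_tool -108.0
39 dy_tool -69.7 dz_tool -114.8
42 dy_tool -78.0 dz_tool -121.3
45 dy_tool -86.7 dz_tool -127.3
48 dy_tool -95.7 dz_tool -132.8
51 dy_tool -104.9 dz_tool -137.9
54 dy_tool -114.4 dz_tool -142.5
57 dy_tool -124.1 dz_tool -146.5
60 dy_tool -134.0 dz_tool -150.1
63 dy_tool -144.1 dz_tool -153.1
```

Request:
{"method": "send_rows", "body": {
  "series": [
    [[0, 0, 0, 3, 0], [0, 0, 0, 3, 0], [0, 0, 0, 3, 0], [0, 0, 0, 3, 0], [0, 0, 0, 3, 0], [0, 0, 0, 3, 0]]
  ]
}}

```text
clock: 8.2
eef_pos: [493.0, 25.3, 74.2]
eef_rot: [-3.141, 0.001, -0.155]
wrist_force: [1.6, 5.1, -4.6]
finger_gap: 11.4
```

```bash
python3 -c "
from h import *
where()"
```

```text
t 8.2 jig [-44.4 -82.1  74.2] rot [-1.7998e+02  3.0000e-02 -8.8700e+00] F [ 1.6  5.1 -4.6] gap 11.4
```

Gap 11.4 = bar gripped, with grasp point at bar height. Lift slowly along the arc.

Request:
{"method": "send_rows", "body": {
  "series": [
    [[0, 0, -1.2, -5, 0], [0, 0, -2.4, -10.3, 0], [0, 0, -3.8, -15.4, 0], [0, 0, -5.4, -20.4, 0], [0, 0, -7, -25.4, 0], [0, 0, -8.8, -30.3, 0], [0, 0, -10.7, -35.2, 0], [0, 0, -12.8, -40.1, 0], [0, 0, -15, -44.9, 0], [0, 0, -17.3, -49.6, 0]]
  ]
}}

```text
clock: 9.2
eef_pos: [495.6, 42.0, 124.4]
eef_rot: [3.141, 0.001, -0.155]
wrist_force: [-1.6, 1.3, -5.3]
finger_gap: 11.0
```

```bash
python3 -c "
from h import *
where()
c=manip.camera('scene');save(c,'s5.png');a=cv2.imread('pics/s5.png')[150:350,200:420];cv2.imwrite('pics/s5c.png',cv2.resize(a,None,fx=2.5,fy=2.5))"
```

```text
t 9.2 jig [-44.5 -65.1 124.4] rot [ 1.7997e+02  4.0000e-02 -8.8800e+00] F [-1.6  1.3 -5.3] gap 11.0
```

View pics/s5c.png

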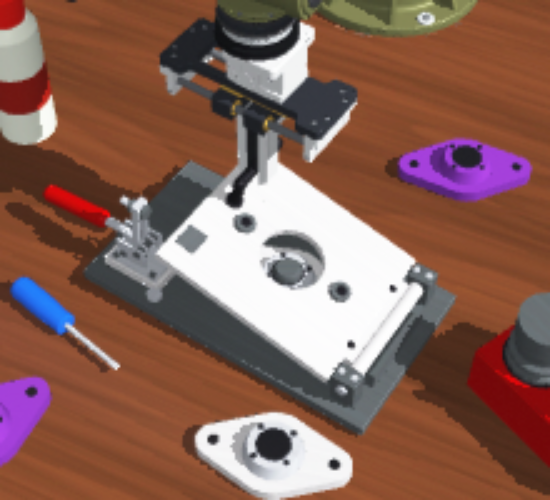

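Leaf is up about 15° and held, with the flange seated and the clamp still back. Continue.

Request:
{"method": "send_rows", "body": {
  "series": [
    [[0, 0, -5, -9.3, 0], [0, 0, -10.5, -18.3, 0], [0, 0, -16.4, -27, 0], [0, 0, -22.8, -35.4, 0], [0, 0, -29.6, -43.4, 0], [0, 0, -36.8, -51.1, 0], [0, 0, -44.4, -58.4, 0], [0, 0, -52.4, -65.2, 0], [0, 0, -60.7, -71.7, 0], [0, 0, -69.4, -77.7, 0]]
  ]
}}

```text
clock: 10.25
eef_pos: [506.9, 109.9, 204.3]
eef_rot: [3.14, -0.002, -0.155]
wrist_force: [-4.1, -10.4, 9.0]
finger_gap: 11.2
```

```bash
python3 -c "
from h import *
where();p=J(st()['eef_pos']);a=np.degrees(np.arctan2(p[2]+11-44,115-p[1])-np.arctan2(41,197));print(a,np.hypot(p[2]-33,115-p[1]),go((-45,52,224)))"
```

```text
t 10.25 jig [-43.9   3.7 204.3] rot [ 1.7989e+02 -1.4000e-01 -8.9100e+00] F [ -4.1 -10.4   9. ] gap 11.2
45.22348944771489 204.3069404864849 [ -1.1 -48.3 -19.8]
```

Request:
{"method": "send_rows", "body": {
  "series": [
    [[0, -0.5, -9, -5, 0], [0, -0.5, -18.5, -9.5, 0], [0, -0.5, -28, -13.5, 0], [0, -0.5, -38, -17, 0], [0, -0.5, -48, -20, 0], [0, -0.5, -48, -20, 0], [0, -0.5, -48, -20, 0], [0, -0.5, -48, -20, 0], [0, -0.5, -48, -20, 0], [0, -0.5, -48, -20, 0]]
  ]
}}

```text
clock: 11.25
eef_pos: [514.3, 157.8, 226.0]
eef_rot: [-3.141, -0.006, -0.155]
wrist_force: [-9.4, -9.3, 22.5]
finger_gap: 11.0
```

```bash
python3 -c "
from h import *
where();p=J(st()['eef_pos']);a=np.degrees(np.arctan2(p[2]+11-44,115-p[1])-np.arctan2(41,197));print(a,np.hypot(p[2]-33,115-p[1]))
c=manip.camera('scene');save(c,'s6.png');d=manip.camera('side');save(d,'s6b.png')
# predicted leaf free-edge corners at 55,60,65 deg (leaf mid-plane top z 49 -> n=5)
for g in (54,60,66):
  t=np.radians(g)
  for x in (-85,85):
    u,n=220,5
    q=T((x,115-u*np.cos(t)+n*np.sin(t),44+u*np.sin(t)+n*np.cos(t)));print(g,x,np.round(proj(c,q)),np.round(proj(d,q)))
a=cv2.resize(cv2.imread('pics/s6.png')[140:340,210:390],None,fx=2.2,fy=2.2);b=cv2.resize(cv2.imread('pics/s6b.png')[120:320,220:400],None,fx=2.2,fy=2.2)
cv2.imwrite('pics/s6c.png',np.hstack([a,b]))"
```

```text
t 11.25 jig [-43.9  52.1 226. ] rot [-179.97   -0.32   -8.89] F [-9.4 -9.3 22.5] gap 11.0
60.20601703568876 203.02773993615367
54 -85 [332. 188.] [270. 190.]
54 85 [289. 234.] [358. 181.]
60 -85 [339. 187.] [269. 179.]
60 85 [297. 234.] [356. 170.]
66 -85 [348. 188.] [268. 168.]
66 85 [305. 235.] [354. 159.]
```

View pics/s6c.png

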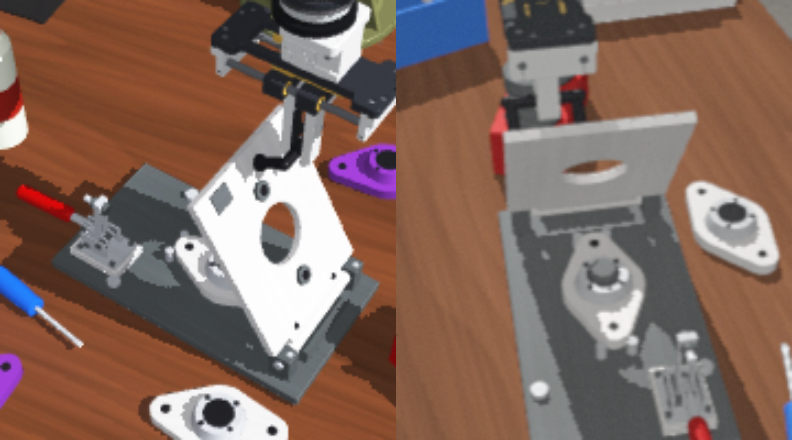

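Leaf edge corners match the 60° prediction in both views (side 269,180 / 356,171; scene 297,234). Settle and check the force.

Request:
{"method": "send_rows", "body": {
  "series": [
    [[0, 0, 0, 0, 0], [0, 0, 0, 0, 0], [0, 0, 0, 0, 0], [0, 0, 0, 0, 0], [0, 0, 0, 0, 0]]
  ]
}}

```text
clock: 11.85
eef_pos: [514.4, 157.8, 226.0]
eef_rot: [-3.141, -0.006, -0.155]
wrist_force: [-8.5, -9.1, 23.8]
finger_gap: 11.2
```

```bash
python3 -c "
from h import *
where();print(np.abs(st()['qd']).max())"
```

```text
t 11.85 jig [-43.9  52.1 226. ] rot [-179.97   -0.32   -8.89] F [-8.5 -9.1 23.8] gap 11.2
0.002155480121083979
```

Static, but with a 24 N push up on the tool. I'll ease it by 2 mm, which is nearly radial and so hardly changes the angle.

Request:
{"method": "send_rows", "body": {
  "series": [
    [[0, 0, 0, -1, 0], [0, 0, 0, -2, 0], [0, 0, 0, -2, 0], [0, 0, 0, -2, 0], [0, 0, 0, -2, 0], [0, 0, 0, -2, 0]]
  ]
}}

```text
clock: 12.45
eef_pos: [514.3, 158.0, 226.2]
eef_rot: [-3.141, -0.004, -0.155]
wrist_force: [-2.1, -5.9, 11.1]
finger_gap: 10.9
```

```bash
python3 -c "
from h import *
where();print(np.abs(st()['qd']).max())
d=manip.camera('side');save(d,'s7.png');c=manip.camera('scene');save(c,'s7b.png')
a=cv2.resize(cv2.imread('pics/s7b.png')[140:340,210:390],None,fx=2.2,fy=2.2);b=cv2.resize(cv2.imread('pics/s7.png')[120:320,220:400],None,fx=2.2,fy=2.2)
cv2.imwrite('pics/s7c.png',np.hstack([a,b]))"
```

```text
t 12.45 jig [-44.   52.3 226.2] rot [-179.97   -0.23   -8.89] F [-2.1 -5.9 11.1] gap 10.9
0.0009257952884430745
```

View pics/s7c.png

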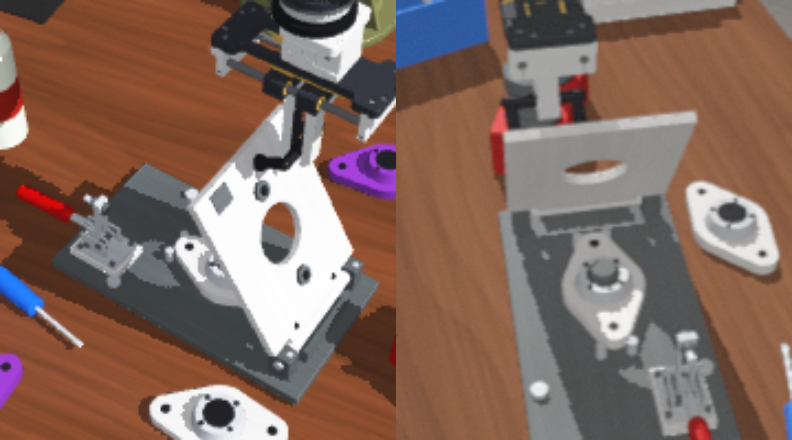

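The leaf is unchanged at about 60°, everything is still, the flange is seated, the clamp is back and the push has eased to 11 N. Handing in.

```bash
python3 -c "
from h import *
print(manip.sign_off())"
```

```text
the job is handed in; nothing more can be done
None
```

I threw the toggle clamp fully back, gripped the leaf by its black bow handle, swung it to about 60° and handed in at 12.5 s while still holding it.

- **Leaf angle:** about 60° from the tool's position. The free-edge corners match the 60° prediction to within about 1° in both camera views.
- **Stillness and grip:** joint speeds were under 0.001 rad/s. The finger gap is 10.9 mm on the 12 mm bar, at a 30 N grip setting.
- **Clamp and flange:** in the last pictures the clamp handle lies level with its arm upright, and the flange is on its dowels.
- **Surroundings:** the done flange and deburrer look unmoved. I did not measure the spray can or the holder tray again, but the arm stayed well clear of both.
- **What did not fit:** the tool settled about 2 mm above the height I had worked out for the arc. It carried a steady upward push of 24 N, which I eased to 11 N before handing in.

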